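# Clamp a glued housing in the screw press

### The arm

A 6-joint arm with a two-finger parallel gripper is mounted at the origin on a cart in front of the work surface, level with it; the furniture and walls round the work are solid. World frame = base frame: x ahead of the robot, y to its left, z up, the work surface at z = 0. Lengths are in m, angles in rad, forces in N, time in s.
With the tool pointing down it reaches from about 0.425 to 0.925 m from the base axis. Payload 12.5 kg.
Tool frame: the origin (TCP) lies midway between the tips of the shut fingers; the grasp point (between the pads) lies 19 mm behind it; z points along the fingers, y is the line along which they close (so a half turn about z gives the same grasp; the last joint's range is limited). The gripper opens to 85 mm and grips with 20 to 120 N. Pads are 22 mm wide; open, the fingers measure 114 mm over their backs; the gripper's body (76 mm by 85 mm) begins 54 mm behind the grasp point. The pads swing forward as they close: fully open they stand 13 mm farther back than shut.
Start: joints at [-1.371, 0.491, 1.559, -0, 1.092, -0.106], TCP at [0.188, -0.596, 0.203] pointing down, gripper open.
Joint ranges: [-3.1, 3.1], [-0.84, 2.19], [0.05, 2.79], [-1.13, 4.28], [0.06, 2.93], [-2.69, 2.69]. Speed limits (rad/s): [2.22, 2.22, 2.79, 3.14, 3.14, 3.14].

### API

Orientations are given as a rotation vector (axis times angle).
In Python, from bench import sensors, vision, bot gives the robot as it stands. The module is installed in compiled form; this text tells all that it offers.
- The arm moves only by the shell command python3 -m creep 'ROWS' [FORCE]. ROWS is JSON, a list of rows, each a list of 7 numbers: the shift along the tool's x, y, z in cm, then the turn, a rotation vector about the tool's x, y, z in degrees, then the gripper command: -1 is fully open, 1 is shut, values between are in proportion. A call has 1 to 12 rows; each row shifts and turns the commanded pose from where the row before left it, along the tool's axes as they then stand; what a row does not reach is not made up. A row lasts 1/10 s, in which the tool goes at most 50 mm and 8.59 degrees, less where a joint would pass 70% of its speed; a pose out of reach is approached as far as the arm can. A call is refused whole if a number of a shift passes 5 or a number of a turn 8.59, either way. A call with a gripper value outside its range is refused whole. The fingers move at their own pace and stop on an object; FORCE is the grip in N (left out, the last holds). Time passes only in rows, so rows that do not move let the fingers close. It gives the time, the measured TCP pose, the force, the opening and the grip force at its end, in the units of the state.
- sensors.read_state(): the state, without advancing time (a new reading comes with each control period).
- vision.read_camera(name): name is "side" or "top" or "wrist"; returns (picture, depth): 384x512x3 uint8, red, green, blue; 384x512 float32, m along the optical axis (not along the pixel's ray), 0 where there is no reading.
- vision.camera_params(name): a dict with "fov_y" (degrees; the focal length in pixels is half the picture's height over the tangent of half this angle, whatever the lens; pixels are square), "cx", "cy" (the principal point, pixels), "distortion" ([k1, k2, p1, p2, k3] as OpenCV has them; the pictures are not rectified), "R" (3x3) and "t" (3): a world point X has camera coordinates R X + t; the wrist camera has in their place "T_tool_cam" (4x4, takes a point from camera to tool coordinates, whose origin is the TCP and whose axes are the flange's). Camera axes: x right, y down, z forward; pixel columns grow to the right and rows downward; lengths in m; the calibration is good to about 2 mm. A picture is of the moment at which its call begins: read the wrist's pose just before it. camera_params takes no time and is no camera call.
- bot.close_job(): hands the job in; it is judged then, once.
Trained networks look in the newest picture that a camera, given by its name, has taken for a name from the list of things; names that differ only in an ending like _2 or _b are one class to them, and where a whole thing is asked for, a point or a joint stands for the part that bears it (a point fixed in the world has none). Each returns a list of dicts, best first, with "confidence" (0 to 1); they miss things now and then, are a little off and sometimes report something else, mostly with a low value. They report only what shows in the picture. A call takes as long as a camera call. They do not tell look-alikes from the thing itself.
- vision.masks_of(camera, name): "region" (384x512 bool, what is visible of it) and "box" ([centre column, centre row, width, height] in pixels, round what is visible of it).
The state is a dict: "t": time; "joints": joint angles; "qvel": joint speeds; "joint_torque": joint torques, N m; "tcp_pos": TCP position; "ee_rot": TCP orientation; "wrist_force": force on the tool from outside, world axes, zero at the start; "ft_torque": the same for the moment, N m; "finger_gap": finger opening in m; "grip_force": force on a finger pad.
Only numpy, scipy, OpenCV 4.12 (cv2) and the standard library are available. Lean on these libraries where they do the work, as an engineer would, in place of code of your own. Each camera call takes 0.05 s, during which the arm holds its last target. There are 200 camera calls.

### The job

The housing standing in the bay with the upright tag has a freshly glued lid and must cure in the screw press: set it down flat in the recess of the press's sliding bed, let go of it, and push the bed fully home under the screw. Then wind the handwheel clockwise by its knob until the pressure foot just touches the lid, add half a turn more without overtightening, and leave it clamped like that. Leave the other housing and everything else lying about where it is.

Things in the scene. Friction and masses are not known exactly. Their poses are not given: they have to be found in the camera images.
- press: The fixed grey two-column bench screw press. Origin: centre of its base on the worktop, straight below the screw; z up. Its sliding bed travels along its y axis, out towards +y (the robot's left). Base 190 (x) by 260 mm, from y = -65 to +195 mm. Two columns of 22 mm stand at x = -86 and +86 mm and carry a crosshead 200 (x) by 46 (y) mm, its underside at z = 150 mm and its top at 180 mm.
- bed (a joint): Slide of the press bed in m: 0 = fully home (recess centred under the screw, against its stop), 0.175 = fully out. Starts 0.155 to 0.175 out. Runs with about 2 N of friction and stays where it is left.
- bed_recess (a point): Centre of the floor of the recess in the press bed, 30 mm above the worktop; axes as the press. The recess is 134 mm (x) by 72 mm (y) with a rim 4 mm high and 6 mm thick, and takes a housing lying along x with about 10 mm to spare all round.
- bed_handle (a point): The black upright handle plate of the bed, 60 mm wide (x), 12 mm thick (y), standing from 22 to 67 mm above the worktop; this point is on its middle plane, 60 mm above the worktop. It stands 145 mm from the recess centre on the +y side, on a tail 50 mm wide. Pinch it across its thickness from above, or push its +y face.
- wheel (a joint): Turn of the handwheel in rad, growing clockwise seen from above; 0 = screw fully up. Each turn (6.283) lowers screw, wheel, knob and foot together by 16 mm. Starts between 0.6 and 5.7. Self-locking: stays where left; takes about 0.1 N m to turn. Limit 21.5.
- wheel_center (a point): Centre of the handwheel's upper face, on the screw axis. The wheel is a black disc of 116 mm with a grey face diameter, 10 mm thick; a small hub and nut rise 9 mm above its face in the middle. The face is 248 mm above the worktop at wheel angle 0 and sinks 16 mm a turn.
- spinner_mid (a point): Middle of the handwheel's upright round black knob (22 mm diameter, 42 mm high above the wheel's face; this point 22 mm above the face), 46 mm from the screw axis. It spins freely on its pin, so it can be held with a fixed tool orientation and carried round the circle. At wheel angle 0 it stands on the press's +x side of the axis.
- foot_face (a point): Centre of the underside of the round steel pressure foot (48 mm diameter) below the screw. While it hangs free it is 108 mm above the worktop (78 mm above the recess floor) at wheel angle 0, and 16 mm a turn lower.
- foot (a joint): Spring travel in m of the pressure foot on the screw: 0 = hanging free; once the foot rests on something, further winding pushes it up relative to the screw by 16 mm per turn (half a turn = 0.008). Stop at 0.014. Spring: 2.4 N at first touch, 12 N after half a turn.
- board: Fixed grey two-bay board, 150 (x) by 230 mm (y), 6 mm thick, rim and middle strip 4 mm higher. Origin: centre of the underside; z up. Its two bays lie side by side along y.
- tag (a point): Centre of the small white tag plate (40 wide, 28 mm high, 72 mm above the worktop) on a thin post just beyond the far (+x) end of one bay, 86 mm from that bay's centre.
- tag_bay (a point): Centre of the floor of the bay marked by the tag, 6 mm above the worktop. The housing standing here is the one to clamp.
- plain_bay (a point): Centre of the floor of the other bay, without a tag, 112 mm from the first. The housing standing here stays.
- tall_housing: The taller of the two closed aluminium housings: a box 90 mm long (its x) by 50 mm wide (its y, the sides to grip) and 54 mm high including its 8 mm lid, with a round brass connector sticking out 13 mm from the middle of each short end (116 mm overall). About 0.25 kg. Origin: centre of the underside, z up. Both housings start lid up on the board, one in each bay, either in either bay.
- flat_housing: The flatter of the two closed aluminium housings: a box 90 mm long (its x) by 50 mm wide (its y, the sides to grip) and 40 mm high including its 8 mm lid, with a round brass connector sticking out 13 mm from the middle of each short end (116 mm overall). About 0.25 kg. Origin: centre of the underside, z up. Both housings start lid up on the board, one in each bay, either in either bay.
- side_cutters: Red-handled side cutters, 134 mm long, lying on the worktop beyond the work: bystander. Origin: centre of the underside.
- tape_roll: Roll of yellow tape, 65 mm across, 19 mm high, beyond the press: bystander. Origin: centre of the underside.
- screwdriver_yellow: Screwdriver with yellow handle, 140 mm long along y, at the near edge of the worktop: bystander. Origin: centre of the underside.
- blue_box: Small blue box, 56x80x47 mm, beyond the board: bystander. Origin: centre of the underside.
Mind the look-alikes: they are no part of the job. What is shaped like the tall_housing but red is not meant.

How it is judged:
On the way, in this order (a step that is already met when the one before it is completed fails the run):
1. the housing from the tagged bay lies flat in the bed's recess, let go (((x of tall_housing in the frame of bed_recess between -0.015 and 0.015 m and y of tall_housing in the frame of bed_recess between -0.017 and 0.017 m and z of tall_housing in the frame of bed_recess between -0.003 and 0.003 m and angle between tall_housing's own z axis and vertical below 0.06 rad and distance of flat_housing from where it was at the start of the episode below 0.02 m and horizontal distance between flat_housing and plain_bay below 0.04 m and angle between flat_housing's own z axis and vertical below 0.1 rad and contact force between the fingers and tall_housing below 0.2 N) or (x of flat_housing in the frame of bed_recess between -0.015 and 0.015 m and y of flat_housing in the frame of bed_recess between -0.017 and 0.017 m and z of flat_housing in the frame of bed_recess between -0.003 and 0.003 m and angle between flat_housing's own z axis and vertical below 0.06 rad and distance of tall_housing from where it was at the start of the episode below 0.02 m and horizontal distance between tall_housing and plain_bay below 0.04 m and angle between tall_housing's own z axis and vertical below 0.1 rad and contact force between the fingers and flat_housing below 0.2 N))), for 0.2 s.
2. the bed is fully home with that housing in its recess (value of joint bed below 0.005 m and ((x of tall_housing in the frame of bed_recess between -0.015 and 0.015 m and y of tall_housing in the frame of bed_recess between -0.017 and 0.017 m and z of tall_housing in the frame of bed_recess between -0.003 and 0.003 m and angle between tall_housing's own z axis and vertical below 0.06 rad and distance of flat_housing from where it was at the start of the episode below 0.02 m and horizontal distance between flat_housing and plain_bay below 0.04 m and angle between flat_housing's own z axis and vertical below 0.1 rad) or (x of flat_housing in the frame of bed_recess between -0.015 and 0.015 m and y of flat_housing in the frame of bed_recess between -0.017 and 0.017 m and z of flat_housing in the frame of bed_recess between -0.003 and 0.003 m and angle between flat_housing's own z axis and vertical below 0.06 rad and distance of tall_housing from where it was at the start of the episode below 0.02 m and horizontal distance between tall_housing and plain_bay below 0.04 m and angle between tall_housing's own z axis and vertical below 0.1 rad))), for 0.1 s.
3. the pressure foot touches the lid (value of joint bed below 0.005 m and (contact force between foot and tall_housing above 0.5 N or contact force between foot and flat_housing above 0.5 N)).
At the end, for the whole second after the job is handed in: Housing from the tagged bay flat in the recess (within 15 mm), bed within 5 mm of home, foot on its lid half a turn past touch, give or take a sixth (spring travel 5.3 to 10.7 mm), wheel at rest; the other housing still in the untagged bay, moved under 20 mm (value of joint bed below 0.005 m and value of joint foot between 0.0053 and 0.0107 m and velocity of joint wheel between -0.05 and 0.05 rad/s and ((x of tall_housing in the frame of bed_recess between -0.015 and 0.015 m and y of tall_housing in the frame of bed_recess between -0.017 and 0.017 m and z of tall_housing in the frame of bed_recess between -0.003 and 0.003 m and angle between tall_housing's own z axis and vertical below 0.06 rad and distance of flat_housing from where it was at the start of the episode below 0.02 m and horizontal distance between flat_housing and plain_bay below 0.04 m and angle between flat_housing's own z axis and vertical below 0.1 rad and contact force between foot and tall_housing above 2 N and linear speed of tall_housing below 0.02 m/s) or (x of flat_housing in the frame of bed_recess between -0.015 and 0.015 m and y of flat_housing in the frame of bed_recess between -0.017 and 0.017 m and z of flat_housing in the frame of bed_recess between -0.003 and 0.003 m and angle between flat_housing's own z axis and vertical below 0.06 rad and distance of tall_housing from where it was at the start of the episode below 0.02 m and horizontal distance between tall_housing and plain_bay below 0.04 m and angle between tall_housing's own z axis and vertical below 0.1 rad and contact force between foot and flat_housing above 2 N and linear speed of flat_housing below 0.02 m/s))).
It fails at once if the screw is overtightened (more than about three quarters of a turn past touch) (value of joint foot above 0.0125 m).
It fails at once if the other housing or a bystander is disturbed (moved more than 30 mm) (distance of any of side_cutters, tape_roll, screwdriver_yellow, blue_box from where it was at the start of the episode above 0.03 m or distance of each of tall_housing, flat_housing from where it was at the start of the episode above 0.03 m).
It also fails if it takes over 72 s, if anything falls off the work surface, if the arm or the gripper's body presses on something with over 40 N, if the wrist force passes 120 N, or if a joint passes its speed limit or range.

## Working session

There is one attempt and no reset: what is moved stays moved. The work goes in short steps, Python scripts to look and compute and a shell command to move; the robot and the scene stay as the last step left them, time stands still between calls to the robot, and variables do not carry over. Pictures are saved under pics/ and viewed, at most 10 in all, crops included, and the job is handed in when it is done.

```bash
mkdir -p pics; cat > h.py <<'E'
import numpy as np, cv2
from scipy.spatial.transform import Rotation as Rn
from bench import sensors, vision, bot
def cam(n):
    p=vision.camera_params(n); s=sensors.read_state()
    f=192/np.tan(np.radians(p['fov_y'])/2)
    K=np.array([[f,0,p['cx']],[0,f,p['cy']],[0,0,1.]]); d=np.array(p['distortion'],float)
    if 'R' in p: R=np.array(p['R']);t=np.array(p['t'])
    else:
        T=np.eye(4);T[:3,:3]=Rn.from_rotvec(s['ee_rot']).as_matrix();T[:3,3]=s['tcp_pos']
        M=np.linalg.inv(T@np.array(p['T_tool_cam']));R=M[:3,:3];t=M[:3,3]
    return K,d,R,t
def shot(n):
    c=cam(n); im,dep=vision.read_camera(n); return c,im,dep
def cloud(c,dep):
    K,d,R,t=c; v,u=np.mgrid[0:384,0:512]
    q=cv2.undistortPoints(np.stack([u.ravel(),v.ravel()],1).astype(np.float64)[:,None],K,d)[:,0]
    P=np.c_[q,np.ones(len(q))]*dep.ravel()[:,None]
    X=(P-t)@R; X[dep.ravel()<=0]=np.nan
    return X.reshape(384,512,3)
def proj(c,X):
    K,d,R,t=c; return cv2.projectPoints(np.atleast_2d(np.float64(X)),cv2.Rodrigues(R)[0],t,K,d)[0][:,0]
def save(n,im,s=1):
    cv2.imwrite('pics/'+n,cv2.resize(im[...,::-1],None,fx=s,fy=s,interpolation=cv2.INTER_CUBIC))
E
python3 - <<'E'
from h import *
np.set_printoptions(precision=3,suppress=True)
ims=[]
for n in ['top','side']:
    c,im,dep=shot(n); X=cloud(c,dep); save(n+'0.png',im,1.5); print(n,'cam at',-c[2].T@c[3])
    for o in ['press','board','tag','tall_housing','flat_housing','bed_handle','bed_recess','wheel_center','spinner_mid','foot_face']:
        for m in vision.masks_of(n,o)[:3]:
            P=X[m['region']]; P=P[~np.isnan(P[:,0])]
            print(o,round(m['confidence'],2),np.round(m['box']),np.median(P,0) if len(P) else '',np.percentile(P,[3,97],axis=0).ravel() if len(P) else '')
E
```

```text
top cam at [0.404 0.013 1.412]
press 0.82 [322. 202. 122.  66.] [ 0.566 -0.257  0.028] [ 0.48  -0.35   0.01   0.66  -0.037  0.243]
board 0.96 [176. 204.  68.  51.] [0.56  0.3   0.006] [ 0.483  0.186 -0.     0.63   0.409  0.015]
tag 0.85 [178. 205.  63.  51.] [0.556 0.294 0.006] [ 0.482  0.185 -0.     0.632  0.408  0.045]
tall_housing 0.82 [189. 209.  20.  31.] [0.545 0.238 0.059] [0.502 0.216 0.017 0.59  0.264 0.064]
tall_housing 0.57 [236. 227.  24.  29.] [0.486 0.081 0.053] [0.446 0.049 0.025 0.528 0.116 0.059]
flat_housing 0.58 [156. 206.  19.  30.] [0.55  0.353 0.045] [0.507 0.329 0.01  0.594 0.382 0.05 ]
bed_handle 0.88 [287. 204.  57.  41.] [ 0.565 -0.133  0.029] [ 0.503 -0.189  0.023  0.633 -0.009  0.064]
bed_recess 0.74 [286. 204.  50.  40.] [ 0.564 -0.133  0.029] [ 0.501 -0.19   0.024  0.632 -0.011  0.062]
bed_recess 0.41 [191. 207.  18.  34.] [0.548 0.237 0.059] [0.503 0.216 0.024 0.59  0.261 0.064]
wheel_center 0.67 [364. 197.  42.  45.] [ 0.572 -0.31   0.239] [ 0.522 -0.362  0.233  0.626 -0.263  0.278]
foot_face 0.64 [286. 205.  58.  45.] [ 0.563 -0.13   0.029] [ 0.5   -0
[... 535 characters left out ...]
7]
tall_housing 0.67 [182. 258.  26.  37.] [0.52  0.243 0.06 ] [0.5   0.217 0.012 0.588 0.264 0.064]
flat_housing 0.59 [142. 269.  21.  32.] [0.528 0.356 0.046] [0.504 0.333 0.014 0.59  0.38  0.049]
bed_handle 0.9 [277. 232.  36.  32.] [ 0.568 -0.06   0.03 ] [ 0.531 -0.153  0.002  0.636 -0.002  0.067]
bed_handle 0.26 [165. 265.  94.  72.] [0.533 0.295 0.007] [0.479 0.185 0.002 0.64  0.409 0.071]
bed_recess 0.55 [276. 227.  46.  32.] [ 0.567 -0.065  0.03 ] [ 0.532 -0.153  0.024  0.634 -0.002  0.067]
bed_recess 0.49 [231. 212.  40.  13.] [0.764 0.007 0.01 ] [ 0.726 -0.041 -0.001  0.783  0.075  0.016]
foot_face 0.18 [165. 263.  89.  68.] [0.533 0.298 0.007] [0.479 0.186 0.003 0.638 0.407 0.067]
```

View pics/top0.png

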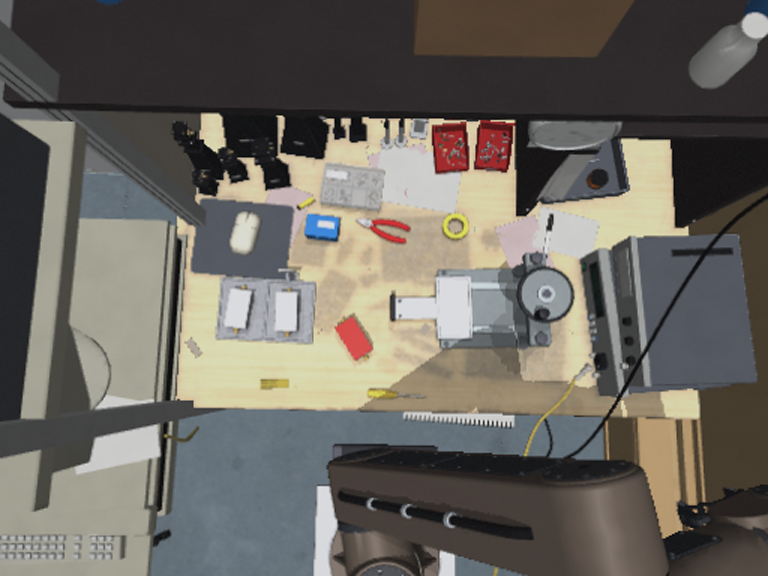

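View pics/side0.png

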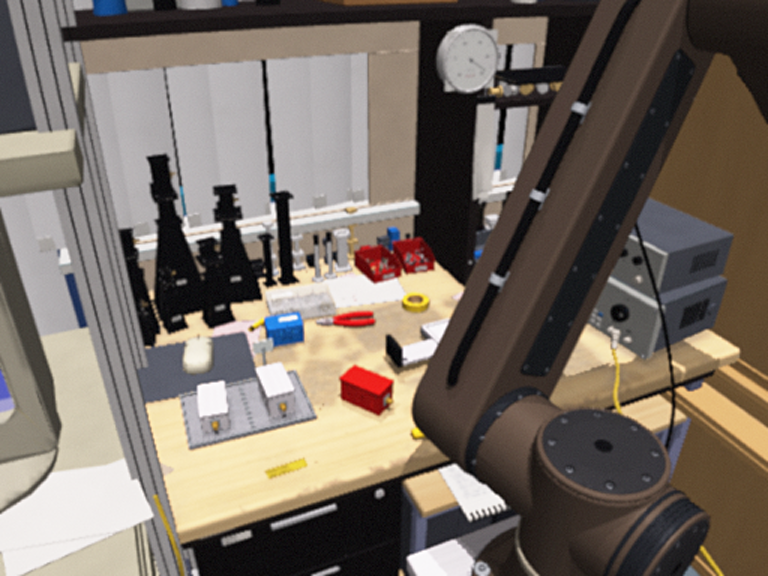

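Top view (1.5× pixels): white tall housing at (287,310) next to the tag post at (288,272); the flatter white one is at (239,307). The red look-alike is at (353,337), the press bed is out at (455,307) and the wheel is at (545,293). I choose the white tall one, in the tagged bay.

```bash
python3 - <<'E'
from h import *
np.set_printoptions(precision=4,suppress=True)
c,im,dep=shot('top'); X=cloud(c,dep)
z=X[...,2]
def sel(x0,x1,y0,y1,z0,z1):
    return (X[...,0]>x0)&(X[...,0]<x1)&(X[...,1]>y0)&(X[...,1]<y1)&(z>z0)&(z<z1)
def rect(name,m):
    P=X[m]; r=cv2.minAreaRect((P[:,:2]*1000).astype(np.float32)); print(name,len(P),P.mean(0),'rect mm',np.array(r[0]),np.array(r[1]),r[2],'z',np.median(P[:,2]))
rect('tall',sel(.49,.61,.2,.28,.053,.07))
rect('flat',sel(.49,.61,.3,.4,.04,.056))
rect('tag',sel(.61,.67,.15,.42,.03,.1))
rect('handle',sel(.48,.66,-.06,.03,.045,.08))
rect('bed',sel(.47,.66,-.25,-.05,.024,.04))
rect('tail',sel(.47,.66,-.075,-.02,.018,.04))
rect('base',sel(.45,.68,-.4,-.05,.004,.02))
rect('board',sel(.45,.67,.17,.43,.004,.014))
m=sel(.45,.7,-.42,-.2,.215,.255); rect('wheel',m); 
m2=sel(.45,.7,-.42,-.2,.262,.32); 
if m2.any(): rect('knob',m2)
m3=sel(.45,.7,-.42,-.2,.15,.2);rect('cross',m3)
a=im[170:250,135:260]; b=im[160:245,320:400]
A=cv2.resize(a,(780,500),interpolation=cv2.INTER_CUBIC);save('crop1.png',A)
B=cv2.resize(b,(560,595),interpolation=cv2.INTER_CUBIC);save('crop2.png',B)
E
```

```text
tall 374 [0.5469 0.24   0.0596] rect mm [546.9073 239.9409] [88.6174 50.0007] 0.4272438883781433 z 0.059556118911033934
flat 361 [0.5516 0.3552 0.0454] rect mm [553.1385 356.3925] [52.7797 90.4665] 81.23521423339844 z 0.04519220659280551
tag 34 [0.6383 0.2393 0.075 ] rect mm [639.2454 238.4591] [40.517  6.557] 87.02587890625 z 0.07973144494423406
handle 64 [ 0.5618 -0.0068  0.0653] rect mm [561.4159  -6.4408] [59.4306 10.5672] 1.0291433334350586 z 0.06579450906827763
bed 1156 [ 0.5654 -0.1384  0.0297] rect mm [ 567.562  -143.2842] [153.6449 188.2098] 7.345295429229736 z 0.02956780796282637
tail 210 [ 0.563  -0.048   0.0281] rect mm [563.1682 -48.1665] [47.8518 50.5538] 1.117733359336853 z 0.028163839943881115
base 1882 [ 0.5657 -0.2389  0.0145] rect mm [ 565.7119 -224.2206] [347.9744 226.2619] 89.97277069091797 z 0.01492544583896749
board 1525 [0.5657 0.2997 0.0073] rect mm [560.0018 302.1503] [253.8747 219.5092] 89.94647216796875 z 0.006828640456672356
wheel 1095 [ 0.5757 -0.3111  0.2391] rect mm [ 574.7877 -311.9455] [111.9675 117.1882] 87.2259750366211 z 0.23880646876925574
knob 51 [ 0.529  -0.2948  0.2779] rect mm [ 528.6821 -295.2439] [18.9918 18.5005] 1.8378735780715942 z 0.2793233711732581
cross 429 [ 0.56   -0.3069  0.18  ] rect mm [ 573.8563 -311.5805] [199.746   45.3862] 1.9892220497131348 z 0.17971186178809775
```

View pics/crop1.png

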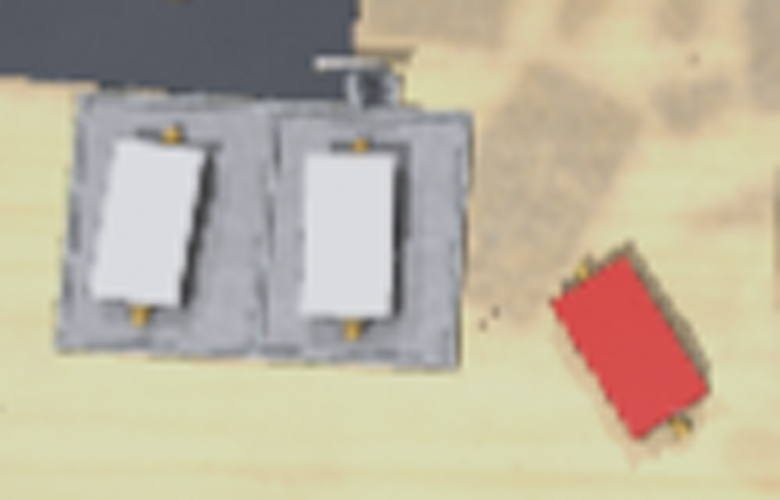

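The crop confirms it: white tall housing at crop (350,235), directly below the tag; the flat one is at (150,220) and the red one at (630,345). Next, the tool axes for the first move.

```bash
python3 - <<'E'
from h import *
np.set_printoptions(precision=4,suppress=True)
s=sensors.read_state(); R=Rn.from_rotvec(s['ee_rot']).as_matrix()
print(s['t'],s['tcp_pos'],'\n',R,s['finger_gap'],s['wrist_force'])
print(vision.camera_params('wrist')['T_tool_cam'])
for w in [(.188,-.596,.35),(.45,-.25,.35),(.547,.24,.25)]:
    print(R.T@(np.array(w)-s['tcp_pos'])*100)
print(np.degrees(np.arctan2(R[1,1],R[0,1])))
E
```

```text
1.15 [ 0.1882 -0.596   0.2026] 
 [[ 0.9536  0.3011 -0.    ]
 [ 0.3011 -0.9536 -0.0001]
 [-0.      0.0001 -1.    ]] 0.0854321206115086 [-0.8607  0.2681 -0.3875]
[[ 0.0016 -0.9487 -0.3161  0.0805]
 [ 1.      0.0009  0.0021  0.0001]
 [-0.0017 -0.3161  0.9487 -0.1724]
 [ 0.      0.      0.      1.    ]]
[ -0.0186  -0.0052 -14.739 ]
[ 35.3843 -25.1096 -14.7418]
[ 59.3897 -68.9149  -4.7457]
-72.47449673961697
```

```bash
python3 -m creep '[[0,0,-4.9,0,0,5.8,-1],[0,0,-4.9,0,0,5.8,-1],[0,0,-4.9,0,0,5.9,-1],[2.9,-3.85,0,0,0,0,-1],[2.9,-3.85,0,0,0,0,-1],[2.9,-3.85,0,0,0,0,-1],[2.9,-3.85,0,0,0,0,-1],[2.9,-3.85,0,0,0,0,-1],[2.9,-3.85,0,0,0,0,-1],[2.9,-3.85,0,0,0,0,-1],[2.9,-3.85,0,0,0,0,-1],[2.9,-3.85,0,0,0,0,-1]]' 40
```

```text
t: 2.35
tcp_pos: [0.4499, -0.2476, 0.3499]
ee_rot: [3.141, 0.0, 0.001]
wrist_force: [0.5, -1.3, 0.3]
finger_gap: 0.0855
grip_force: 0.0
```

```bash
python3 -m creep '[[0.86,-4.43,1.36,0,0,0,-1],[0.86,-4.43,1.36,0,0,0,-1],[0.86,-4.43,1.36,0,0,0,-1],[0.86,-4.43,1.36,0,0,0,-1],[0.86,-4.43,1.36,0,0,0,-1],[0.86,-4.43,1.36,0,0,0,-1],[0.86,-4.43,1.36,0,0,0,-1],[0.86,-4.43,1.36,0,0,0,-1],[0.86,-4.43,1.36,0,0,0,-1],[0.86,-4.43,1.36,0,0,0,-1],[0.86,-4.43,1.36,0,0,0,-1],[0,0,0,0,0,0,-1]]'
python3 - <<'E'
from h import *
np.set_printoptions(precision=4,suppress=True)
c,im,dep=shot('wrist'); X=cloud(c,dep); save('w1.png',im)
z=X[...,2]
for nm,y0,y1,z0,z1 in [('tall',.2,.285,.054,.068),('flat',.3,.41,.04,.053)]:
    m=(X[...,0]>.48)&(X[...,0]<.62)&(X[...,1]>y0)&(X[...,1]<y1)&(z>z0)&(z<z1)
    P=X[m]; print(nm,len(P),cv2.minAreaRect((P[:,:2]*1000).astype(np.float32)),np.median(P[:,2]))
E
```

```text
t: 3.55
tcp_pos: [0.5431, 0.242, 0.1978]
ee_rot: [3.141, 0.007, -0.003]
wrist_force: [-0.7, -0.3, -0.4]
finger_gap: 0.0853
grip_force: 0.0
tall 3324 ((547.7520141601562, 240.13702392578125), (89.65113067626953, 49.88786315917969), 0.3920699954032898) 0.060993185411983564
flat 3195 ((553.1947631835938, 355.370849609375), (49.882179260253906, 90.02086639404297), 83.08961486816406) 0.04678594259892701
```

View pics/w1.png

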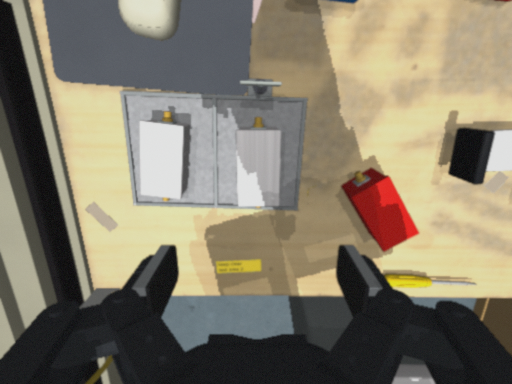

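The wrist view shows the tagged white housing at (258,165) below the tag (260,85), and the fingers are clear of the neighbour at (162,158). Going down to grip.

```bash
python3 -m creep '[[0.4,0.2,4.4,0,0,0,-1],[0,0,4.4,0,0,0,-1],[0,0,4.4,0,0,0,-1],[0,0,4.0,0,0,0,-1],[0,0,0,0,0,0,-1]]'
```

```text
t: 4.1
tcp_pos: [0.5453, 0.2341, 0.0242]
ee_rot: [3.139, -0.001, -0.011]
wrist_force: [-0.4, -0.3, -0.2]
finger_gap: 0.0854
grip_force: 0.0
```

```bash
python3 -m creep '[[0.25,-0.6,0.2,0,0,0,-1],[0,0,0,0,0,0,1],[0,0,0,0,0,0,1],[0,0,0,0,0,0,1],[0,0,0,0,0,0,1],[0,0,0,0,0,0,1],[0,0,0,0,0,0,1],[0,0,0,0,0,0,1],[0,0,0,0,0,0,1]]' 40
```

```text
t: 5.0
tcp_pos: [0.5533, 0.2444, 0.0323]
ee_rot: [-3.137, 0.0, -0.017]
wrist_force: [-5.7, 9.1, 45.2]
finger_gap: 0.0277
grip_force: 43.8
```

```bash
python3 - <<'E'
from h import *
c,im,dep=shot('wrist'); s=sensors.read_state(); print(s['finger_gap'],s['tcp_pos'],s['wrist_force'],s['ft_torque'])
c2,i2,d2=shot('side'); c3,i3,d3=shot('top')
a=cv2.resize(i2[200:320,90:240],(400,320)); b=cv2.resize(i3[160:260,130:260],(400,320))
A=np.vstack([np.hstack([a,b]),cv2.resize(im,(373,280)) if 0 else np.hstack([cv2.resize(im,(373,280)),np.zeros((280,427,3),np.uint8)])]); save('chk.png',A)
E
```

```text
0.027436231069281704 [0.55331281 0.2443915  0.03224793] [-5.9032495   9.91327427 45.34061633] [ 1.09769405  0.973865   -0.42601752]
```

View pics/chk.png

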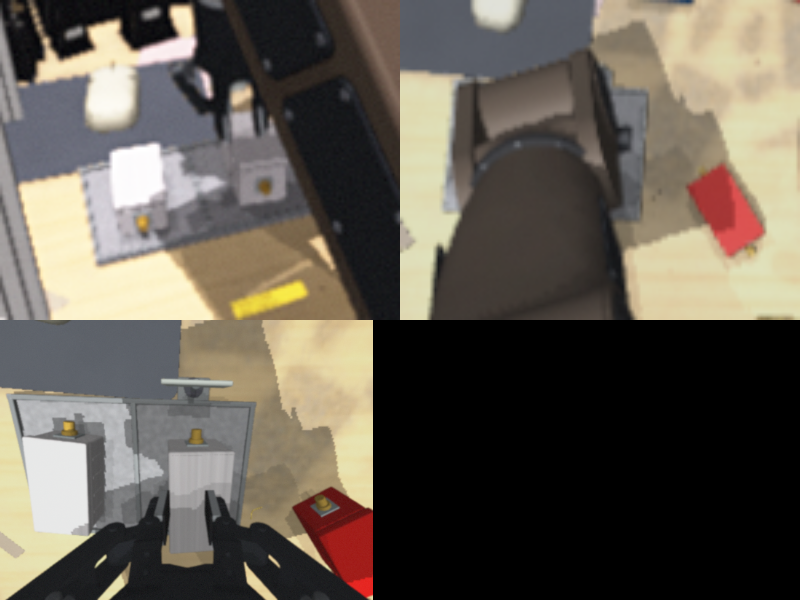

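```bash
python3 - <<'E'
from h import *
np.set_printoptions(precision=3,suppress=True)
c,im,dep=shot('wrist'); X=cloud(c,dep)
# wrist pix: view scaled by 373/512
for nm,u,v in [('lid far',200,455-320),('lid mid',190,490-320),('lid near',190,540-320),('lid left',172,480-320),('lid right',228,480-320),('Lfinger',150,520-320),('Lpad tip',163,492-320),('Rtip',209,492-320),('Rf',222,520-320),('flat lid',60,490-320),('board strip',134,440-320)]:
    uu,vv=int(u*512/373),int(v*384/280); print(nm,X[vv,uu])
c,im,dep=shot('side'); Y=cloud(c,dep)
for nm,u,v in [('lid',255,160),('lidfar',240,145),('tipR',265,130),('tipL',222,125),('front face',255,190),('flat lid',135,165)]:
    uu,vv=int(90+u*150/400),int(200+v*120/320); print('side',nm,Y[vv,uu])
E
```

```text
lid far [0.59  0.235 0.063]
lid mid [0.563 0.242 0.066]
lid near [0.517 0.242 0.066]
lid left [0.571 0.255 0.066]
lid right [0.569 0.212 0.06 ]
Lfinger [0.565 0.265 0.108]
Lpad tip [0.563 0.262 0.069]
Rtip [0.563 0.228 0.068]
Rf [0.565 0.224 0.108]
flat lid [0.553 0.355 0.046]
board strip [0.59  0.297 0.011]
side lid [0.506 0.243 0.064]
side lidfar [0.535 0.249 0.065]
side tipR [0.558 0.218 0.06 ]
side tipL [0.545 0.264 0.089]
side front face [0.504 0.247 0.029]
side flat lid [0.57  0.354 0.047]
```

```bash
python3 -m creep '[[0,0,-0.8,0,0,0,-1],[0,0,0,0,0,0,-1],[0,0,0,0,0,0,-1],[0,0,0,0,0,0,-1]]'; python3 -c "
from h import *
c,im,dep=shot('wrist');X=cloud(c,dep);save('w2.png',im);np.save('X.npy',X)
m=(X[...,0]>.48)&(X[...,0]<.62)&(X[...,1]>.18)&(X[...,1]<.29)&(X[...,2]>.05)&(X[...,2]<.075)
P=X[m];print(cv2.minAreaRect((P[:,:2]*1000).astype(np.float32)),np.percentile(P[:,2],[5,50,95]))
A=np.c_[P[:,:2],np.ones(len(P))];print(np.linalg.lstsq(A,P[:,2],rcond=None)[0])
print(sensors.read_state()['joint_torque'])
"
```

```text
t: 5.65
tcp_pos: [0.5498, 0.2417, 0.0336]
ee_rot: [3.141, 0.0, -0.001]
wrist_force: [0.2, -0.2, 0.5]
finger_gap: 0.0831
grip_force: 0.0
((547.5576782226562, 240.4459228515625), (50.16142654418945, 91.05831909179688), 89.33446502685547) [0.05992357 0.06100496 0.06195626]
[-0.00544097 -0.00268102  0.06457747]
[ 5.88726718e-02 -6.49978638e+01 -1.78397745e+01 -1.33550675e-04
  2.43165734e-03 -6.95267572e-04]
```

View pics/w2.png

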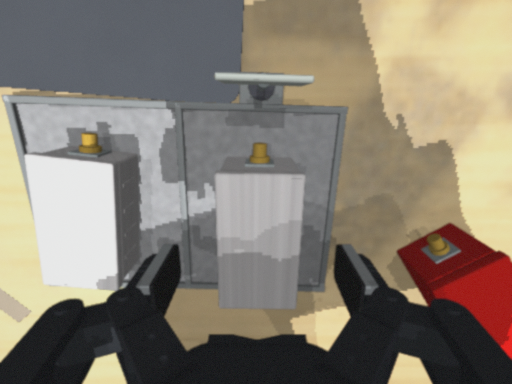

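```bash
python3 -c "
from h import *
np.set_printoptions(precision=3,suppress=True)
X=np.load('X.npy')
for u,v in [(150,265),(165,250),(172,255),(172,275),(172,285),(140,290),(343,250),(340,275),(360,270)]: print(u,v,X[v,u])
s=sensors.read_state();m=(X[...,2]>.02)&(X[...,0]<.62)&(X[...,0]>.53)&(abs(X[...,1]-.2417)<.07)&(abs(X[...,1]-.2417)>.035)
P=X[m];print(len(P),P.min(0),P.max(0))
v,u=np.nonzero(m);i=np.argsort(P[:,2])[:10];print(np.c_[u[i],v[i],P[i]])
"
```

```text
150 265 [0.56  0.289 0.099]
165 250 [0.56  0.286 0.086]
172 255 [0.558 0.283 0.087]
172 275 [0.549 0.282 0.091]
172 285 [0.544 0.283 0.091]
140 290 [0.562 0.286 0.118]
343 250 [0.56  0.199 0.086]
340 275 [0.547 0.199 0.087]
360 270 [0.56  0.196 0.102]
22029 [0.536 0.172 0.075] [0.568 0.312 0.154]
[[180.    262.      0.547   0.283   0.075]
 [335.    253.      0.552   0.199   0.076]
 [334.    262.      0.547   0.199   0.076]
 [179.    253.      0.552   0.283   0.076]
 [178.    247.      0.556   0.283   0.076]
 [179.    252.      0.553   0.283   0.076]
 [180.    263.      0.546   0.283   0.076]
 [180.    268.      0.543   0.283   0.076]
 [334.    264.      0.546   0.199   0.076]
 [336.    245.      0.557   0.199   0.076]]
```

The depth image shows the open fingertips about 41 mm above the reported TCP. That means the real tips are about 28 mm further back than stated, so the fingers closed onto the lid. The housing is undamaged and back flat at its old place, so I grip again 4 cm lower.

```bash
python3 -m creep '[[-0.2,0.1,1.5,0,0,0,-1],[0,0,1.5,0,0,0,-1],[0,0,1.2,0,0,0,-1],[0,0,0,0,0,0,-1]]'; python3 -c "
from h import *
np.set_printoptions(precision=3,suppress=True)
c,im,dep=shot('wrist');X=cloud(c,dep);s=sensors.read_state()
m=(X[...,0]<.64)&(X[...,0]>.53)&(abs(X[...,1]-.2417)<.07)&(abs(X[...,1]-.2417)>.036)&(X[...,2]>.015)
P=X[m];print(s['tcp_pos'],len(P),np.sort(P[:,2])[:200:20],s['wrist_force'])
"
```

```text
t: 6.1
tcp_pos: [0.5471, 0.2405, -0.0102]
ee_rot: [3.14, 0.0, -0.005]
wrist_force: [0.4, -0.2, 0.2]
finger_gap: 0.0854
grip_force: 0.0
[ 0.548  0.241 -0.009] 21441 [0.032 0.033 0.034 0.034 0.035 0.035 0.036 0.036 0.037 0.037] [ 0.565 -0.189  0.916]
```

Tips are now at 32 mm, well beside the lid and clear of the board. Close.

```bash
python3 -m creep '[[0,0,0,0,0,0,1],[0,0,0,0,0,0,1],[0,0,0,0,0,0,1],[0,0,0,0,0,0,1],[0,0,0,0,0,0,1],[0,0,0,0,0,0,1]]' 40
```

```text
t: 6.75
tcp_pos: [0.5483, 0.241, -0.0073]
ee_rot: [-3.141, -0.001, -0.002]
wrist_force: [-1.3, -0.1, 6.5]
finger_gap: 0.0492
grip_force: 41.6
```

```bash
python3 -m creep '[[0,0,-2,0,0,0,1],[0,0,-4,0,0,0,1],[0,0,-4.5,0,0,0,1],[0.2,4.3,-1,0,0,0,1],[0.2,4.4,0,0,0,0,1],[0.2,4.4,0,0,0,0,1],[0.2,4.4,0,0,0,0,1],[0.2,4.4,0,0,0,0,1],[0.2,4.4,0,0,0,0,1],[0.2,4.4,0,0,0,0,1],[0.2,4.4,0,0,0,-2,1],[0.2,4.1,0,0,0,0,1]]'; python3 -m creep '[[0,0,0,0,0,0,1],[0,0,0,0,0,0,1],[0,0,0,0,0,0,1]]'; python3 - <<'E'
from h import *
np.set_printoptions(precision=4,suppress=True)
s=sensors.read_state();print(s['tcp_pos'])
for n in ['wrist','top']:
    c,im,dep=shot(n);X=cloud(c,dep);np.save('X_%s.npy'%n,X); save('p_%s.png'%n,im)
    def rect(nm,x0,x1,y0,y1,z0,z1):
        m=(X[...,0]>x0)&(X[...,0]<x1)&(X[...,1]>y0)&(X[...,1]<y1)&(X[...,2]>z0)&(X[...,2]<z1);P=X[m]
        if len(P)>3: print(n,nm,len(P),cv2.minAreaRect((P[:,:2]*1000).astype(np.float32)),P.min(0),P.max(0))
    rect('handle',.5,.64,-.05,.03,.045,.075); rect('bedtop',.48,.66,-.21,-.09,.0315,.04); rect('floor+rim',.48,.66,-.22,-.085,.024,.04);rect('col/cross',.4,.7,-.35,-.26,.165,.19)
    rect('held',.48,.65,-.2,-.1,.1,.22)
E
```

```text
t: 7.95
tcp_pos: [0.567, -0.1529, 0.1068]
ee_rot: [-3.141, -0.057, 0.001]
wrist_force: [-0.1, 1.3, -3.2]
finger_gap: 0.0497
grip_force: 42.7
t: 8.25
tcp_pos: [0.5672, -0.1502, 0.1068]
ee_rot: [-3.141, -0.056, 0.001]
wrist_force: [0.2, 1.3, -2.8]
finger_gap: 0.0495
grip_force: 42.9
[ 0.5672 -0.1502  0.1068]
wrist handle 2039 ((562.158447265625, -8.956104278564453), (60.189945220947266, 12.703841209411621), 2.4614083766937256) [ 0.5319 -0.0161  0.045 ] [ 0.5923 -0.0017  0.07  ]
wrist bedtop 2492 ((605.945556640625, -143.0054168701172), (68.22775268554688, 100.08087158203125), 2.2492423057556152) [ 0.5701 -0.194   0.0315] [ 0.6417 -0.0941  0.0372]
wrist floor+rim 6270 ((591.5414428710938, -138.4560089111328), (96.64511108398438, 110.22586822509766), 2.1175484657287598) [ 0.5413 -0.194   0.0244] [ 0.6417 -0.085   0.0372]
wrist held 36147 ((570.604736328125, -152.63714599609375), (92.68505096435547, 91.62493133544922), 52.28042984008789) [ 0.5373 -0.2     0.1228] [ 0.6238 -0.1     0.22  ]
top handle 64 ((561.1605834960938, -6.474942684173584), (59.0919075012207, 10.608322143554688), 1.0827406644821167) [ 0.5316 -0.0121  0.0461] [ 0.5907 -0.0007  0.0729]
top bedtop 8 ((596.3021240234375, -99.62648010253906), (5.5684685707092285, 85.9804916381836), 73.84832763671875) [ 0.5542 -0.1143  0.0316] [ 0.6368 -0.0903  0.038 ]
top floor+rim 43 ((592.0360717773438, -95.54205322265625), (14.133577346801758, 97.01448822021484), 75.68894958496094) [ 0.5441 -0.1143  0.0241] [ 0.6387 -0.087   0.038 ]
top col/cross 331 ((573.5731811523438, -310.9421081542969), (199.27099609375, 44.87752914428711), 2.0918567180633545) [ 0.4738 -0.3358  0.1651] [ 0.6738 -0.2852  0.19  ]
```

View pics/p_wrist.png

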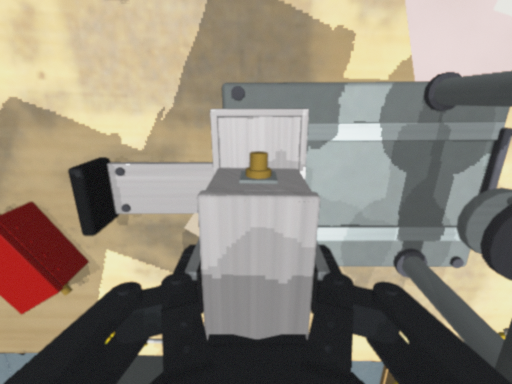

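The view shows the held housing at (258,250) aligned with the recess whose far part shows at (258,140). The handle is at (92,197). Lower it.

```bash
python3 -m creep '[[0.05,0.3,3.5,0,0,0,1],[0,0,3.0,0,0,0,1],[0,0,1.5,0,0,0,1],[0,0,0.7,0,0,0,1],[0,0,0,0,0,0,1],[0,0,0,0,0,0,1]]'
```

```text
t: 8.95
tcp_pos: [0.5687, -0.1537, 0.0208]
ee_rot: [3.141, 0.056, 0.002]
wrist_force: [-0.0, 0.3, -2.8]
finger_gap: 0.0491
grip_force: 43.0
```

```bash
python3 -m creep '[[0,0,0.3,0,0,0,1],[0,0,0.2,0,0,0,1],[0,0,0,0,0,0,1]]'
```

```text
t: 9.25
tcp_pos: [0.5687, -0.1542, 0.0166]
ee_rot: [3.14, 0.056, 0.003]
wrist_force: [-3.5, 0.2, 10.5]
finger_gap: 0.0493
grip_force: 43.7
```

```bash
python3 -m creep '[[0,0,-0.1,0,0,0,0.3],[0,0,0,0,0,0,0],[0,0,0,0,0,0,-0.5],[0,0,0,0,0,0,-0.5],[0,0,-3,0,0,0,-0.5],[0,0,-4,0,0,0,-0.5],[0,0,-4,0,0,0,-0.5],[0,0,0,0,0,0,-0.5],[0,0,0,0,0,0,-0.5]]'; python3 - <<'E'
from h import *
np.set_printoptions(precision=4,suppress=True)
s=sensors.read_state();print(s['tcp_pos'])
c,im,dep=shot('wrist');X=cloud(c,dep)
def rect(nm,x0,x1,y0,y1,z0,z1):
    m=(X[...,0]>x0)&(X[...,0]<x1)&(X[...,1]>y0)&(X[...,1]<y1)&(X[...,2]>z0)&(X[...,2]<z1);P=X[m]
    if len(P)>3: print(nm,len(P),cv2.minAreaRect((P[:,:2]*1000).astype(np.float32)),P.min(0),P.max(0),np.median(P[:,2]))
rect('lid',.5,.65,-.2,-.1,.078,.092)
rect('handle',.5,.64,-.05,.03,.045,.075); rect('bedtop',.48,.66,-.22,-.085,.0315,.04)
E
```

```text
t: 10.15
tcp_pos: [0.5683, -0.154, 0.1267]
ee_rot: [3.14, 0.055, 0.003]
wrist_force: [0.6, 0.5, -0.4]
finger_gap: 0.0641
grip_force: 0.0
[ 0.5683 -0.154   0.1267]
lid 6173 ((567.9181518554688, -154.49449157714844), (90.2928695678711, 50.043609619140625), 1.3543752431869507) [ 0.5223 -0.1804  0.0781] [ 0.6135 -0.129   0.0873] 0.08499027997093787
handle 1710 ((562.346923828125, -8.92342472076416), (59.417205810546875, 13.285849571228027), 2.28688383102417) [ 0.5327 -0.0164  0.045 ] [ 0.5921 -0.002   0.0696] 0.06486754611281227
bedtop 3058 ((567.2341918945312, -139.93804931640625), (144.80580139160156, 109.7164306640625), 2.125842332839966) [ 0.494  -0.197   0.0315] [ 0.6415 -0.0858  0.0399] 0.03462091906586948
```

```bash
python3 -m creep '[[0,-4.7,0,0,0,0,1],[0,-4.7,0,0,0,0,1],[0,-4.7,0,0,0,0,1],[0,-4.8,0,0,0,0,1],[0,0,0,0,0,0,1],[0,0,4,0,0,0,1],[0,0,4,0,0,0,1],[0,0,3,0,0,0,1],[0,0,0,0,0,0,1],[0,0,0,0,0,0,1]]'; python3 - <<'E'
from h import *
np.set_printoptions(precision=4,suppress=True)
c,im,dep=shot('wrist');X=cloud(c,dep);save('h1.png',im)
s=sensors.read_state();T=s['tcp_pos'];print(T)
m=(abs(X[...,0]-T[0])<.03)&(abs(X[...,1]-T[1])<.03)&(X[...,2]>.03)&(X[...,2]<.09);P=X[m]
print(np.percentile(P,[1,50,99],axis=0))
E
```

```text
t: 11.2
tcp_pos: [0.5612, 0.0345, 0.0155]
ee_rot: [-3.141, -0.055, 0.003]
wrist_force: [0.4, 0.8, -0.1]
finger_gap: 0.0002
grip_force: 0.0
[0.5618 0.0345 0.0165]
[[0.5511 0.0159 0.0505]
 [0.5712 0.0342 0.0746]
 [0.5743 0.0528 0.0899]]
```

View pics/h1.png

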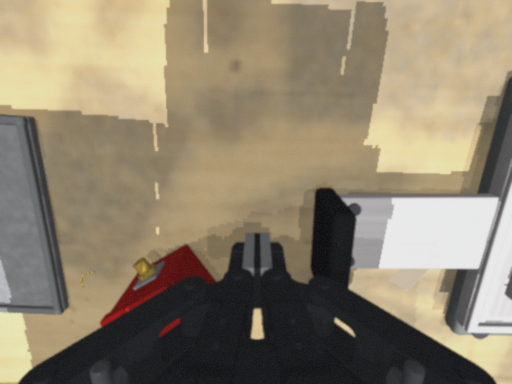

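The shut fingers are at (258,255), on the +y side of the handle plate (332,235). Push.

```bash
python3 -m creep '[[0,0.8,0,0,0,0,1],[0,0.8,0,0,0,0,1],[0,1.2,0,0,0,0,1],[0,1.5,0,0,0,0,1],[0,1.8,0,0,0,0,1],[0,1.8,0,0,0,0,1],[0,1.8,0,0,0,0,1],[0,1.8,0,0,0,0,1],[0,1.8,0,0,0,0,1],[0,1.5,0,0,0,0,1],[0,1.2,0,0,0,0,1],[0,0.8,0,0,0,0,1]]'; python3 -m creep '[[0,0.5,0,0,0,0,1],[0,0,0,0,0,0,1]]'
```

```text
t: 12.45
tcp_pos: [0.5673, -0.1342, 0.0161]
ee_rot: [3.141, 0.054, 0.0]
wrist_force: [1.3, 3.7, 1.0]
finger_gap: -0.0003
grip_force: 1.4
t: 12.65
tcp_pos: [0.5675, -0.1385, 0.0159]
ee_rot: [3.141, 0.055, -0.0]
wrist_force: [0.0, 0.2, -0.4]
finger_gap: 0.0
grip_force: 0.0
```

```bash
python3 -m creep '[[0,0.5,0,0,0,0,1],[0,0.4,0,0,0,0,1],[0,0.3,0,0,0,0,1],[0,0,0,0,0,0,1]]'; python3 - <<'E'
from h import *
np.set_printoptions(precision=4,suppress=True)
for n in ['wrist','top']:
    c,im,dep=shot(n);X=cloud(c,dep);save('b_%s.png'%n,im)
    m=(X[...,0]>.52)&(X[...,0]<.61)&(X[...,1]>-.21)&(X[...,1]<-.11)&(X[...,2]>.05)&(X[...,2]<.069);P=X[m]
    print(n,len(P),np.percentile(P,[1,50,99],axis=0) if len(P) else '')
E
```

```text
t: 13.05
tcp_pos: [0.5677, -0.1488, 0.0159]
ee_rot: [-3.139, -0.055, 0.002]
wrist_force: [0.1, 10.9, 0.7]
finger_gap: 0.0002
grip_force: 5.2
wrist 2675 [[ 0.5619 -0.174   0.0506]
 [ 0.5784 -0.1648  0.0669]
 [ 0.5985 -0.1365  0.0689]]
top 0
```

```bash
python3 -m creep '[[0,0.3,0,0,0,0,1],[0,0.3,0,0,0,0,1],[0,0,0,0,0,0,1]]'
```

```text
t: 13.45
tcp_pos: [0.5674, -0.1492, 0.0159]
ee_rot: [-3.133, -0.056, 0.005]
wrist_force: [6.3, 50.5, 8.6]
finger_gap: -0.0001
grip_force: 25.7
```

Home, with 50 N against the stop. Back off, rise, and go above the knob.

```bash
python3 -m creep '[[0,-1.0,0,0,0,0,1],[0,-2.0,0,0,0,0,1],[0,0,-4.5,0,0,0,0.3],[0,0,-4.9,0,0,0,-0.1],[0,0,-4.9,0,0,0,-0.1],[0,0,-4.9,0,0,0,-0.1],[0,0,-4.9,0,0,0,-0.1],[0,0,-4,0,0,0,-0.1],[-1.1,3,0,0,0,0,-0.1],[-1.1,3,0,0,0,0,-0.1],[0,0,0,0,0,0,-0.1]]'; python3 - <<'E'
from h import *
np.set_printoptions(precision=4,suppress=True)
s=sensors.read_state();print(s['tcp_pos'],s['wrist_force'])
c,im,dep=shot('wrist');X=cloud(c,dep);save('k1.png',im)
def rect(nm,x0,x1,y0,y1,z0,z1):
    m=(X[...,0]>x0)&(X[...,0]<x1)&(X[...,1]>y0)&(X[...,1]<y1)&(X[...,2]>z0)&(X[...,2]<z1);P=X[m]
    if len(P)>3: print(nm,len(P),cv2.minAreaRect((P[:,:2]*1000).astype(np.float32)),P.min(0),P.max(0),np.median(P[:,2]))
rect('knob',.49,.56,-.34,-.26,.268,.29); rect('wheel',.5,.65,-.38,-.24,.23,.245); rect('hub',.56,.60,-.34,-.28,.2455,.255)
E
```

```text
t: 14.55
tcp_pos: [0.5464, -0.1894, 0.2973]
ee_rot: [3.14, 0.052, 0.001]
wrist_force: [0.4, -0.4, -0.4]
finger_gap: 0.0468
grip_force: 0.0
[ 0.5464 -0.1894  0.2973] [ 0.373  -0.4442 -0.4038]
knob 838 ((530.8721923828125, -297.99468994140625), (21.81929588317871, 20.4659423828125), 24.561677932739258) [ 0.5206 -0.3086  0.2681] [ 0.5421 -0.2876  0.2845] 0.28154028820428095
wheel 12948 ((576.450439453125, -313.58721923828125), (115.6108627319336, 110.70587921142578), 88.8917236328125) [ 0.5207 -0.3714  0.2313] [ 0.6317 -0.2556  0.245 ] 0.24085701683586705
hub 510 ((576.7323608398438, -312.8939514160156), (28.598718643188477, 26.20809555053711), 72.04862213134766) [ 0.5612 -0.3288  0.2455] [ 0.5899 -0.2976  0.2516] 0.24881763622912298
```

View pics/k1.png

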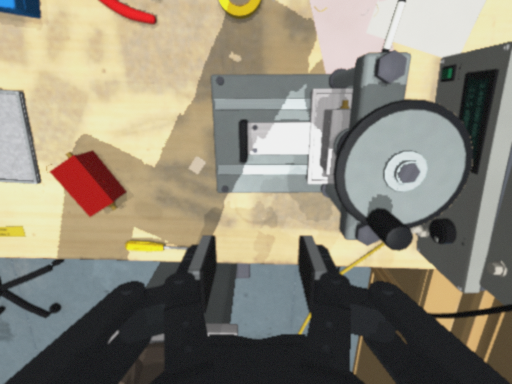

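```bash
python3 - <<'E'
from h import *
np.set_printoptions(precision=3,suppress=True)
X=np.load('X_top.npy')
for a,b in [(-.40,-.38),(-.42,-.4),(-.44,-.42),(-.46,-.44),(-.5,-.46)]:
    m=(X[...,0]>.46)&(X[...,0]<.7)&(X[...,1]>a)&(X[...,1]<b); P=X[m]; print(a,b,len(P),np.percentile(P[:,2],[50,90,100]) if len(P) else '')
s=sensors.read_state();R=Rn.from_rotvec(s['ee_rot']).as_matrix();print(s['tcp_pos'],R.T@(np.array([.530,-.2965,.222])-s['tcp_pos'])*100,np.degrees(np.arctan2(R[1,0],R[0,0])))
E
```

```text
-0.4 -0.38 130 [-0.001  0.003  0.008]
-0.42 -0.4 176 [-0.001  0.003  0.006]
-0.44 -0.42 232 [-0.     0.003  0.007]
-0.46 -0.44 496 [0.001 0.095 0.137]
-0.5 -0.46 2807 [0.133 0.236 0.257]
[ 0.547 -0.188  0.297] [-2.039 10.773  7.512] 1.8967138410384274
```

```bash
python3 -m creep '[[-0.7,3.6,0,0,0,0,-0.1],[-0.7,3.6,0,0,0,0,-0.1],[-0.65,3.6,0,0,0,0,-0.1],[0,0,0,0,0,0,-0.1],[0,0,2.5,0,0,0,-0.1],[0,0,2.8,0,0,0,-0.1],[0,0,2.8,0,0,0,-0.1],[0,0,0,0,0,0,-0.1]]'
```

```text
t: 15.4
tcp_pos: [0.5298, -0.2935, 0.2128]
ee_rot: [-3.137, -0.057, 0.008]
wrist_force: [0.6, 0.6, 0.0]
finger_gap: 0.0468
grip_force: 0.0
```

```bash
python3 -m creep '[[0,0,0,0,0,0,1],[0,0,0,0,0,0,1],[0,0,0,0,0,0,1],[0,0,0,0,0,0,1],[0,0,0,0,0,0,1]]' 30
```

```text
t: 15.9
tcp_pos: [0.5314, -0.2954, 0.2175]
ee_rot: [3.14, 0.055, 0.004]
wrist_force: [3.3, 0.9, 5.8]
finger_gap: 0.0214
grip_force: 30.0
```

```bash
python3 -c "
import numpy as np
p=np.radians(np.r_[202:721:20,720]);P=np.round(np.c_[4.6*np.cos(p),4.6*np.sin(p),1.6*p/2/np.pi],2);D=np.diff(P,axis=0)
for i in range(0,len(D),9): print(round(np.degrees(p[i])),','.join('[%g,%g,%g,0,0,0,1]'%tuple(np.round(d,2)+0) for d in D[i:i+9]))"
```

```text
202 [0.85,-1.36,0.09,0,0,0,1],[1.26,-0.98,0.09,0,0,0,1],[1.52,-0.5,0.08,0,0,0,1],[1.6,0.06,0.09,0,0,0,1],[1.48,0.6,0.09,0,0,0,1],[1.18,1.07,0.09,0,0,0,1],[0.75,1.41,0.09,0,0,0,1],[0.23,1.58,0.09,0,0,0,1],[-0.33,1.56,0.09,0,0,0,1]
382 [-0.85,1.36,0.09,0,0,0,1],[-1.26,0.98,0.09,0,0,0,1],[-1.52,0.5,0.08,0,0,0,1],[-1.6,-0.06,0.09,0,0,0,1],[-1.48,-0.6,0.09,0,0,0,1],[-1.18,-1.07,0.09,0,0,0,1],[-0.75,-1.41,0.09,0,0,0,1],[-0.23,-1.58,0.09,0,0,0,1],[0.33,-1.56,0.09,0,0,0,1]
562 [0.85,-1.36,0.09,0,0,0,1],[1.26,-0.98,0.09,0,0,0,1],[1.52,-0.5,0.08,0,0,0,1],[1.6,0.06,0.09,0,0,0,1],[1.48,0.6,0.09,0,0,0,1],[1.18,1.07,0.09,0,0,0,1],[0.75,1.41,0.09,0,0,0,1],[0.23,1.42,0.08,0,0,0,1]
```

```bash
python3 -m creep '[[0.85,-1.36,0.09,0,0,0,1],[1.26,-0.98,0.09,0,0,0,1],[1.52,-0.5,0.08,0,0,0,1],[1.6,0.06,0.09,0,0,0,1],[0,0,0,0,0,0,1]]'; python3 -c "
from h import *
s=sensors.read_state();print(s['tcp_pos'],s['wrist_force'])
d=np.array(s['tcp_pos'])[:2]-[.5745,-.3115];print(np.hypot(*d),2-np.degrees(np.arctan2(d[1],d[0])))"
```

```text
t: 16.4
tcp_pos: [0.5838, -0.2682, 0.214]
ee_rot: [3.136, 0.056, 0.005]
wrist_force: [0.3, -11.7, 7.5]
finger_gap: 0.0212
grip_force: 31.1
[ 0.58381286 -0.26816177  0.21397393] [  0.32838619 -11.66044449   7.51763294]
0.04432754328263698 -75.87226487449544
```

```bash
python3 -m creep '[[1.48,0.75,0.09,0,0,0,1],[1.18,1.07,0.09,0,0,0,1],[0.75,1.41,0.09,0,0,0,1],[0.23,1.58,0.09,0,0,0,1],[-0.33,1.56,0.09,0,0,0,1],[0,0,0,0,0,0,1]]'; python3 -c "
from h import *
s=sensors.read_state();print(s['tcp_pos'],s['wrist_force'])
d=np.array(s['tcp_pos'])[:2]-[.5745,-.3125];print(np.hypot(*d),2-np.degrees(np.arctan2(d[1],d[0])))"
```

```text
t: 17.0
tcp_pos: [0.6167, -0.3303, 0.2096]
ee_rot: [3.139, 0.053, 0.001]
wrist_force: [-3.3, -2.2, 9.2]
finger_gap: 0.021
grip_force: 31.3
[ 0.61666044 -0.33027712  0.20958927] [-3.31505653 -2.21918585  9.23754353]
0.04575509840957611 24.86292173866661
```

```bash
python3 -m creep '[[-0.85,1.36,0.09,0,0,0,1],[-1.26,0.98,0.09,0,0,0,1],[-1.52,0.5,0.08,0,0,0,1],[-1.6,-0.06,0.09,0,0,0,1],[-1.48,-0.6,0.09,0,0,0,1],[-1.18,-1.07,0.09,0,0,0,1],[-0.75,-1.41,0.09,0,0,0,1],[0,0,0,0,0,0,1]]'; python3 -c "
from h import *
s=sensors.read_state();print(s['tcp_pos'],s['wrist_force'])
d=np.array(s['tcp_pos'])[:2]-[.5745,-.3125];print(np.hypot(*d),2-np.degrees(np.arctan2(d[1],d[0])))"
```

```text
t: 17.8
tcp_pos: [0.5301, -0.3272, 0.2034]
ee_rot: [3.141, 0.056, 0.001]
wrist_force: [-4.3, 1.1, 8.0]
finger_gap: 0.0215
grip_force: 31.3
[ 0.53007069 -0.32718864  0.20335011] [-4.27977144  1.1411583   8.01623497]
0.04679444435897363 163.70574868881383
```

```bash
python3 -m creep '[[-0.23,-1.58,0.09,0,0,0,1],[0.33,-1.56,0.09,0,0,0,1],[0.85,-1.36,0.09,0,0,0,1],[1.26,-0.98,0.09,0,0,0,1],[1.52,-0.5,0.08,0,0,0,1],[1.6,0.06,0.09,0,0,0,1],[0,0,0,0,0,0,1]]'; python3 -c "
from h import *
s=sensors.read_state();print(s['tcp_pos'],s['wrist_force'])
d=np.array(s['tcp_pos'])[:2]-[.5745,-.3125];print(np.hypot(*d),2-np.degrees(np.arctan2(d[1],d[0])))"
```

```text
t: 18.5
tcp_pos: [0.5841, -0.2684, 0.198]
ee_rot: [3.138, 0.056, 0.005]
wrist_force: [1.1, -3.9, 9.1]
finger_gap: 0.0212
grip_force: 31.6
[ 0.58413411 -0.26835551  0.19795367] [ 1.09245489 -3.87819881  9.14202788]
0.04518353191041631 -75.68878524050491
```

```bash
python3 -m creep '[[1.48,0.6,0.09,0,0,0,1],[1.18,1.07,0.09,0,0,0,1],[0.75,1.41,0.09,0,0,0,1],[0.23,1.42,0.08,0,0,0,1],[0,0,0,0,0,0,1],[0,0,0,0,0,0,1]]'; python3 - <<'E'
from h import *
np.set_printoptions(precision=4,suppress=True)
s=sensors.read_state();print(s['tcp_pos'],s['wrist_force'])
d=np.array(s['tcp_pos'])[:2]-[.5745,-.3125];print(np.hypot(*d),2-np.degrees(np.arctan2(d[1],d[0])))
E
```

```text
t: 19.1
tcp_pos: [0.62, -0.3122, 0.1946]
ee_rot: [3.139, 0.054, 0.002]
wrist_force: [-3.5, -2.3, 10.1]
finger_gap: 0.0213
grip_force: 31.8
[ 0.62   -0.3122  0.1946] [-3.5258 -2.2796 10.0707]
0.04546508738634109 1.5825130874152693
```

```bash
python3 -m creep '[[0,0,-0.1,0,0,0,0.3],[0,0,0,0,0,0,0],[0,0,0,0,0,0,-0.1],[0,0,0,0,0,0,-0.1],[0,0,-3,0,0,0,-0.1],[0,0,-4.5,0,0,0,-0.1],[0,0,-4.5,0,0,0,-0.1],[-1,-4.5,0,0,0,0,-0.1],[-1,-4.5,0,0,0,0,-0.1],[-1,-4.5,0,0,0,0,-0.1],[0,0,0,0,0,0,-0.1],[0,0,0,0,0,0,-0.1]]'; python3 - <<'E'
from h import *
np.set_printoptions(precision=4,suppress=True)
for n in ['wrist','top']:
    c,im,dep=shot(n);X=cloud(c,dep);save('f_%s.png'%n,im)
    def rect(nm,x0,x1,y0,y1,z0,z1):
        m=(X[...,0]>x0)&(X[...,0]<x1)&(X[...,1]>y0)&(X[...,1]<y1)&(X[...,2]>z0)&(X[...,2]<z1);P=X[m]
        if len(P)>3: print(n,nm,len(P),np.array(cv2.minAreaRect((P[:,:2]*1000).astype(np.float32))[0]),P.min(0),P.max(0),np.median(P[:,2]))
    rect('knob',.5,.68,-.38,-.24,.245,.275); rect('wheel',.5,.65,-.38,-.24,.208,.225); rect('handle',.52,.62,-.21,-.13,.045,.075)
    rect('lid',.5,.65,-.29,-.25,.076,.095); rect('flat',.49,.61,.3,.41,.04,.056)
E
```

```text
t: 20.3
tcp_pos: [0.5853, -0.1763, 0.3145]
ee_rot: [3.14, 0.058, 0.001]
wrist_force: [1.0, 1.1, -0.1]
finger_gap: 0.0472
grip_force: 0.0
wrist knob 702 [ 620.1313 -312.192 ] [ 0.6096 -0.3229  0.245 ] [ 0.6309 -0.3011  0.2612] 0.25872489513552877
wrist wheel 8084 [ 574.3956 -313.6044] [ 0.5176 -0.3715  0.2082] [ 0.6317 -0.2555  0.225 ] 0.21776488374375846
wrist handle 284 [ 569.3865 -168.2785] [ 0.5399 -0.1747  0.0489] [ 0.5988 -0.162   0.0698] 0.06763748407194428
wrist lid 102 [ 573.978  -289.1277] [ 0.5303 -0.29    0.0782] [ 0.6177 -0.2883  0.0921] 0.08320793060090668
top wheel 298 [ 560.3561 -313.691 ] [ 0.5182 -0.3667  0.208 ] [ 0.6093 -0.2554  0.2221] 0.21536954324196012
top flat 367 [552.6342 356.1387] [0.5055 0.3265 0.04  ] [0.5975 0.3864 0.0527] 0.0456086991581813
```

View pics/f_wrist.png

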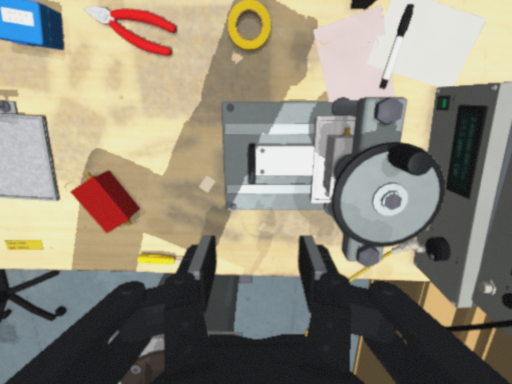

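The picture shows the bed home at (285,160), the housing under the wheel at (335,155) and the knob at (405,157), on the press's +x side. The wheel face is at 216–218 mm, against 216 mm expected for two turns. The flat housing has not moved. Handing in.

```bash
python3 -c "
from bench import bot
print(bot.close_job())"
```

```text
the job is handed in; nothing more can be done
None
```

The tall housing from the tagged bay is clamped in the press: the bed is fully home and the screw is about half a turn past the calculated touch point. The first grip closed on the lid with about 45 N before I re-gripped lower. The other housing has not moved, and the job is handed in with no verdict shown.

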